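# Blow a bearing cap clean at the inspection bench

## Robot

A 7-joint arm with a two-finger parallel gripper is mounted at the origin on the work surface. World frame = base frame: x ahead of the robot, y to its left, z up, the work surface at z = 0. Lengths are in m, angles in rad, forces in N, time in s.
With the tool pointing down it reaches from about 0.4 to 0.875 m from the base axis. Payload 4.4 kg.
Tool frame: the origin (TCP) lies between the finger pads; the fingertips stand r.tip_extent ahead of it and the grasp point (between the pads) lies 5 mm behind it (r.tip_extent is the distance from the TCP to the fingertips, in m); z points along the fingers, x is the direction in which the jaws open and shut, and the axes are right-handed (so a half turn about z gives the same grasp; the last joint's range is limited). The gripper opens to 85 mm and grips with 20 to 120 N. Pads are 22 mm wide; open, the fingers measure 114 mm over their backs; the gripper's body (76 mm by 85 mm) begins 54 mm behind the grasp point. The pads swing forward as they close: fully open they stand 13 mm farther back than shut.
Start: joints at [-1.379, 0.628, 0.038, 1.517, -0.027, 0.996, -0.02], TCP at [0.166, 0.629, 0.245] pointing down, gripper open.
Joint ranges: [-3.06, 3.06], [-0.37, 2.12], [-1.25, 1.32], [0.18, 2.47], [-1.1, 4.24], [0.23, 1.98], [-2.94, 2.94]. Speed limits (rad/s): [2.57, 2.57, 3.14, 3.14, 3.14, 3.14, 3.14].

## Interface

Orientations are given as a unit quaternion [x, y, z, w].
In Python, from rig import monitor, cams, ticket, r gives the robot as it stands.
- The arm moves only by the tool servo_tool, never from a script. Its argument "series" is a list that holds one entry, the list of rows, each a list of 4 numbers: the shift along the world's x, y, z in cm, then the turn about the world's z in degrees. In form: [[[tx, ty, tz, twist], ...]]. A call has exactly 8 rows; each row is the pose to reach, as a shift and turn from the pose measured when the call began; what a row does not reach only later rows make up. A row lasts 1/8 s, in which the tool goes at most 62.5 mm and 10.7 degrees, less where a joint would pass 70% of its speed; a pose out of reach is approached as far as the arm can. A call with a gripper value outside its range is refused whole. "grip" is the opening, from -1 (shut) to 1 (fully open), set as the call begins (left out, the last holds). The fingers move at their own pace and stop on an object; "squeeze" is the grip in N (left out, the last holds). Time passes only in rows, so rows that repeat a pose let the fingers close, or fill a call up. It gives the time, the measured TCP pose, the force and the opening at its end, in the units of the state.
- monitor.read_state(): the state, without advancing time (a new reading comes with each control period).
- cams.get_image(name): name is "scene" or "top" or "wrist"; returns a dict with "pixels" (400x640x3 uint8, red, green, blue), "intrinsics" (3x3 intrinsics, pixels), "k1" (the pictures are not rectified: a ray, as slopes to the right and down, at radius r is drawn at 1 + k1 r^2 times it, then the intrinsics apply), "R" (3x3) and "t" (3): a world point X has camera coordinates R X + t; the wrist camera has in their place "tool_from_camera" (4x4, takes a point from camera to tool coordinates, whose origin is the TCP and whose axes are the tool frame's). Camera axes: x right, y down, z forward; pixel columns grow to the right and rows downward; lengths in m; the calibration is good to about 2 mm. A picture is of the moment at which its call begins: read the wrist's pose just before it. There is no depth.
- ticket.hand_in(): hands the job in, once; it reports no verdict.
The state is a dict: "t": time; "joint_positions": joint angles; "joint_vel": joint speeds; "joint_efforts": joint torques, N m; "position": TCP position; "ee_rot": TCP orientation; "contact_force": force on the tool from outside, world axes, zero at the start; "wrist_torque": the same for the moment, N m; "opening": finger opening in m.
Only numpy, scipy, OpenCV 4.12 (cv2) and the standard library are available. Lean on these libraries where they do the work, as an engineer would, in place of code of your own. Each camera call takes 0.05 s, during which the arm holds its last target.

## Task

Set the steel bearing cap down, without dropping it, in the white nest of the blow-off stand, feet down, flat and square on the pocket floor. Then squeeze the trigger of the stand's two-stage air gun through its pressure point and fully home for full blast, keep it there for a good second and let go so that it springs back. Leave the cap in the nest and everything else where it is.

Things in the scene. Friction and masses are not known exactly. Their poses are not given: they have to be found in the camera images.
- cap: Steel bearing cap, 0.5 kg, lying feet down: 92 mm long (its x), 40 wide (y), 30 high. At each end a flat foot 12 mm high with a bolt hole; the raised middle is 44 mm long and 30 high, with an arched opening 28 mm wide, 14 high, through it along y. Grip the middle across its flat sides, 40 mm apart along y. Origin: centre of the underside, z up. Same after half a turn about z.
- stand: Blow-off stand fixed on the bench: steel base plate 10 mm thick, x -130 to 90 mm, y -178 to 158 mm, with a white nest (-y end) and an air gun clamped lying on its side (+y end; body along y at x 30 mm, grip along x). Highest point: gun clamp, 100 mm above the bench. Copper air pipe at the grip's end, x -116 mm. Origin: on the bench, z up.
- nest_floor (a point): Centre of the nest's pocket floor, 22 mm above the bench; axes as the stand's. Pocket 96 mm along the stand's y, 44 along its x (2 mm clear of the cap all round), 10 deep; in each long wall (16 mm thick) a 52 mm gap in the middle leaves room for fingers. The cap goes in with its length along the stand's y, either way round.
- nozzle_tip (a point): Tip of the gun's steel nozzle tube (11 mm thick), 58 mm above the bench, 77 mm along the stand's y from the pocket's centre and pointing down at it; the tube rises from here to the gun, towards +y.
- squeeze (a point): Where to squeeze, 75 mm above the bench, axes as the stand's: midway between the fixed back of the grip (19 mm to +y) and the front of the fully squeezed trigger (19 mm to -y). Fingers come down from above, one behind the grip, one before the trigger, and close along the stand's y. Grip 30 mm high, lever 16, both centred at this height, free below down to the base plate.
- trigger_pin (a point): Pin of the trigger lever, at the gun body, 45 mm along the stand's +x from the squeeze point. The lever runs from here 77 mm towards -x, in front (-y) of the grip. Released, its front stands 32 mm to -y of the squeeze point, 37 mm at 16 mm nearer the tip, 40 mm at its tip.
- trigger (a joint): Angle of the trigger lever, rad: 0 released, 0.28 squeezed home against its stop, parallel to the grip; springs back. To 0.12 light first stage (soft air, 3 to 5 N at the squeeze point); there a pressure point, force steps up to about 11 N; then second stage (full blast), to about 17 N. If the finger behind the grip bears on it too early, the lever stops short.
- hub: Bystander: round steel hub, flange 70 mm in diameter and 12 mm high, boss 40 mm in diameter, 34 mm high in all. Origin: centre of its underside.
- parallel: Bystander: plain steel parallel block 130 x 30 x 30 mm with three holes, length along its x. Origin: centre of its underside.
- ring_gear: Bystander: steel ring gear, 170 mm in diameter, 45 mm high, heavy. Origin: centre of its underside.
- bearing: Bystander: ball bearing, 52 mm in diameter, 15 mm high, lying flat. Origin: centre of its underside.
- caliper: Bystander: digital caliper lying flat, 235 mm long along its x (from -98 to 138 mm), jaws reaching 51 mm to -y at its -x end, 12 mm high. Origin: under its display.
- bottle: Bystander: water bottle standing upright, 62 mm in diameter, 200 mm high. Origin: centre of its underside.
- marker: Bystander: marker pen lying flat, 135 mm long along its x, 17 mm thick. Origin: under its middle.
Mind the look-alikes: they are no part of the job. What is shaped like the cap but blue, brown or pink is not meant.

How it is judged:
By the outcome, as a careful person would: the job done as asked, in the order asked, and still so for the second after the job is handed in, with the robot touching nothing.
It also fails if it takes over 51 s, if anything falls off the work surface, if the arm or the gripper's body presses on something with over 40 N, if the wrist force passes 120 N, or if a joint passes its speed limit or range.

## Working session

There is one attempt and no reset: what is moved stays moved. The work goes in short steps, Python scripts to look and compute and a tool call to move; the robot and the scene stay as the last step left them, time stands still between calls to the robot, and variables do not carry over. Pictures are saved under pics/ and viewed, and the job is handed in when it is done.

Besides the shell and the picture viewer there is one more tool, called after ">>>" in YAML: its name, and indented under it one key for each argument. servo_tool: Moves the arm, as the interface text tells. Its arguments: {"type":"object","properties":{"series":{"type":"array"},"grip":{"type":"number"},"squeeze":{"type":"number"}},"required":["series"]}

```bash
mkdir -p pics; ls
cat > h.py <<'E'
import numpy as np, cv2
from rig import monitor, cams, ticket, r
from scipy.spatial.transform import Rotation as Ro
def grab(n,save=None):
    s=monitor.read_state(); d=cams.get_image(n); d['s']=s
    if save: cv2.imwrite('pics/'+save+'.png',d['pixels'][:,:,::-1])
    if 'R' not in d or d.get('R') is None:
        T=np.array(d['tool_from_camera']); Rt=Ro.from_quat(s['ee_rot']).as_matrix()
        Rwc=Rt@T[:3,:3]; c=Rt@T[:3,3]+np.array(s['position'])
        d['Rm']=Rwc.T; d['tm']=-Rwc.T@c
    else: d['Rm']=np.array(d['R']); d['tm']=np.array(d['t'])
    return d
def ray(d,uv):
    K=np.array(d['intrinsics']); k1=d['k1']
    p=cv2.undistortPoints(np.array(uv,float).reshape(-1,1,2),K,np.array([k1,0,0,0,0.])).reshape(-1,2)
    dirs=np.c_[p,np.ones(len(p))]@d['Rm']; c=-d['Rm'].T@d['tm']
    return c,dirs
def plane(d,uv,z):
    c,v=ray(d,uv); return c+v*((z-c[2])/v[:,2])[:,None]
def proj(d,X):
    X=np.array(X,float).reshape(-1,3)
    rv=cv2.Rodrigues(d['Rm'])[0]
    return cv2.projectPoints(X,rv,d['tm'],np.array(d['intrinsics']),np.array([d['k1'],0,0,0,0.]))[0].reshape(-1,2)
E
python3 - <<'E'
from h import *
for n in ['scene','top','wrist']:
    d=grab(n,n+'0'); print(n,d['intrinsics'],d['k1'],-d['Rm'].T@d['tm'])
s=monitor.read_state();print({k:np.round(v,3) for k,v in s.items()},r.tip_extent)
E
```

```text
pics
scene [[400.26366441   0.         311.79316437]
 [  0.         400.26366441 196.61458916]
 [  0.           0.           1.        ]] -0.043439910694724124 [1.33780836 0.3510366  0.86625748]
top [[445.97421867   0.         315.06928753]
 [  0.         445.97421867 196.85969295]
 [  0.           0.           1.        ]] -0.08284661113257767 [ 0.2753827  -0.02851226  1.34563527]
wrist [[293.68948826   0.         313.45221367]
 [  0.         293.68948826 204.26185897]
 [  0.           0.           1.        ]] -0.0014505306434381795 [0.09722458 0.64627471 0.37355689]
{'t': np.float64(0.15), 'joint_positions': array([-1.379,  0.629,  0.038,  1.518, -0.027,  0.996, -0.02 ]), 'joint_vel': array([-0.   , -0.003, -0.   , -0.003,  0.   ,  0.001,  0.   ]), 'joint_efforts': array([ 2.0000e-03, -5.6380e+01,  1.2280e+00, -1.9365e+01,  1.1000e-02,
        7.0000e-03, -0.0000e+00]), 'position': array([0.166, 0.628, 0.245]), 'ee_rot': array([ 0.792,  0.61 , -0.001,  0.   ]), 'contact_force': array([0.201, 0.188, 0.584]), 'wrist_torque': array([-0.025,  0.043,  0.026]), 'opening': np.float64(0.086)} 0.014
```

View pics/scene0.png

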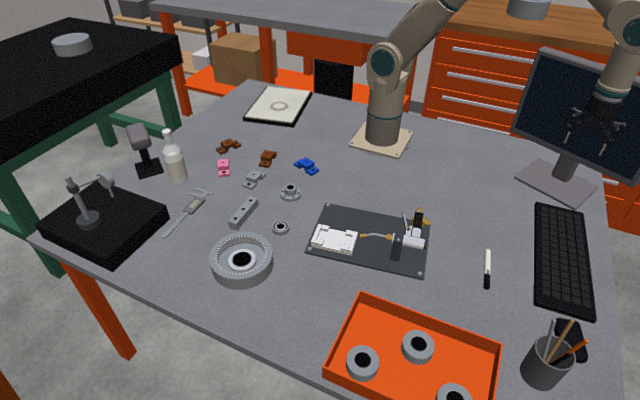

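View pics/top0.png

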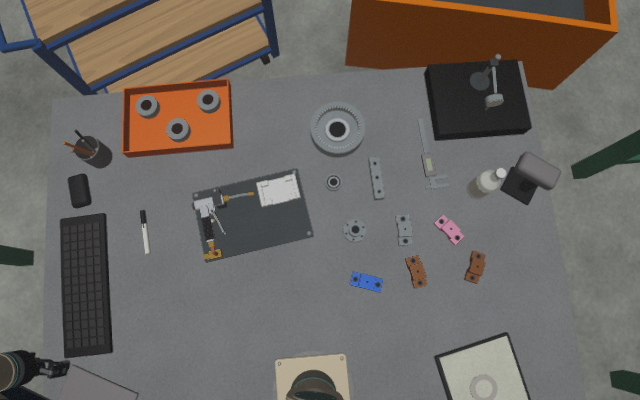

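View pics/wrist0.png

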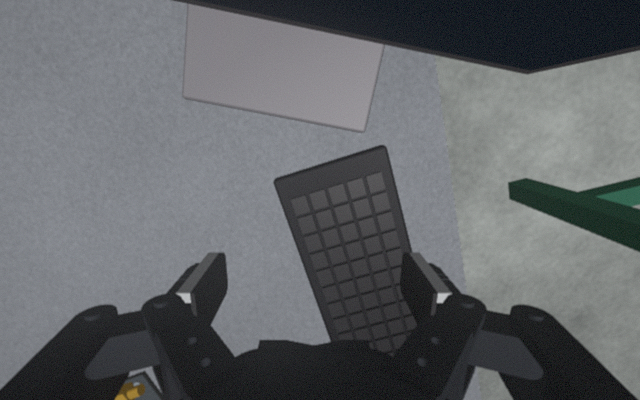

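The top view shows five cap-shaped parts: steel-grey (404,230), pink (449,229), brown (416,271) and (475,266), and blue (367,282). The grey one fits the steel cap; I'll confirm it in a crop.

Run:
```python
from h import *
d=grab('top'); im=d['pixels'][:,:,::-1]
a=cv2.resize(im[195:265,370:440],None,fx=5.6,fy=5.6,interpolation=2)
b=cv2.resize(im[160:270,185:320],None,fx=3,fy=3,interpolation=2)
o=np.zeros((400,800,3),np.uint8); o[:a.shape[0],:a.shape[1]]=a; o[:b.shape[0],393:393+b.shape[1]]=b
cv2.imwrite('pics/crop1.png',o)
s=grab('scene')
im=s['pixels'][:,:,::-1]
cv2.imwrite('pics/crop2.png',cv2.resize(im[195:285,295:440],None,fx=5.4,fy=5.4,interpolation=2))
print(plane(d,[[404,230],[193,194],[204,262],[312,236],[300,170]],0.01))
```

```text
[[ 0.44074343 -0.31394851  0.01      ]
 [ 0.60758389  0.32040714  0.01      ]
 [ 0.39605411  0.29360846  0.01      ]
 [ 0.44686244 -0.03489893  0.01      ]
 [ 0.65535447 -0.01516023  0.01      ]]
```

View pics/crop1.png

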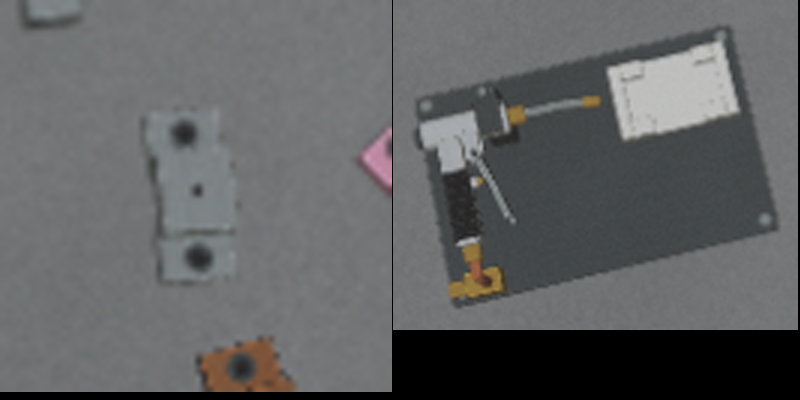

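View pics/crop2.png

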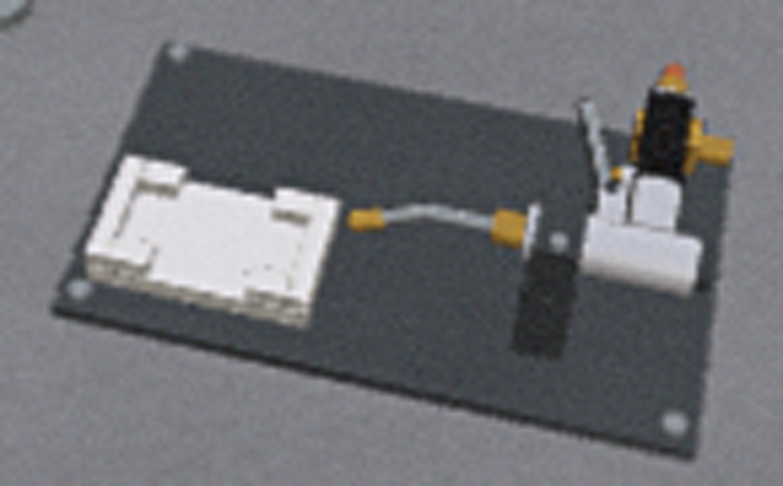

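The left crop shows a grey cap with two bolt holes, so it is the steel one. The right crop shows the stand with its nest at -y (world right) and the gun at +y. Next I'll fit the stand pose from the plate and the cap pose from a mask.

```bash
cat >> h.py <<'E'
def fit2(model,world):
    m=np.array(model)[:,:2];w=np.array(world)[:,:2]
    a=m-m.mean(0);b=w-w.mean(0)
    th=np.arctan2((a[:,0]*b[:,1]-a[:,1]*b[:,0]).sum(),(a*b).sum())
    R=np.array([[np.cos(th),-np.sin(th)],[np.sin(th),np.cos(th)]])
    t=w.mean(0)-R@m.mean(0); return th,t,(w-(m@R.T+t))
E
python3 - <<'E'
from h import *
for n,roi in [('top',(180,155,325,275)),('scene',(300,195,440,285))]:
    d=grab(n); im=d['pixels'].astype(int); x0,y0,x1,y1=roi
    g=im.sum(2)/3; m=np.zeros(g.shape,np.uint8); 
    sub=g[y0:y1,x0:x1]; m[y0:y1,x0:x1]=(sub<82); 
    print(n,np.percentile(sub,[5,25,50,75,90]))
    cs,_=cv2.findContours(cv2.morphologyEx(m,cv2.MORPH_CLOSE,np.ones((5,5))),0,1)
    c=max(cs,key=cv2.contourArea); hull=cv2.convexHull(c)
    ap=cv2.approxPolyDP(hull,6,True).reshape(-1,2); print(ap.tolist(), cv2.contourArea(hull))
    X=plane(d,ap,0.01); print(X.round(4).tolist())
    if len(ap)==4:
        mod=np.array([[90,158],[-130,158],[-130,-178],[90,-178]])/1000
        guess=np.array([[.61,.32],[.396,.294],[.447,-.035],[.655,-.015]])
        # order by nearest
        idx=[np.argmin(((X[:,:2]-q)**2).sum(1)) for q in guess]
        th,t,res=fit2(mod,X[idx]); print('stand',np.degrees(th),t,(res*1000).round(1).tolist())
d=grab('top'); g=d['pixels'].astype(int); print(g[225,405],g[225,385])
g=g.mean(2); m=(g>118).astype(np.uint8); mm=np.zeros_like(m); mm[205:255,385:425]=m[205:255,385:425]
cs,_=cv2.findContours(mm,0,1); c=max(cs,key=cv2.contourArea); r_=cv2.minAreaRect(c);print(r_,cv2.contourArea(c))
print(plane(d,cv2.boxPoints(r_),.012).round(4))
E
```

```text
top [ 69.          72.33333333 114.33333333 117.33333333 120.        ]
[[296, 169], [312, 236], [206, 262], [193, 194]] 7753.0
[[0.6596, -0.003, 0.01], [0.4469, -0.0349, 0.01], [0.3956, 0.2876, 0.01], [0.6076, 0.3204, 0.01]]
stand 8.961180946010845 [0.54561377 0.15551229] [[-2.3, -5.2], [3.0, -3.7], [1.9, 5.7], [-2.6, 3.3]]
scene [ 64.66666667  73.         127.33333333 132.33333333 140.33333333]
[[325, 204], [422, 213], [429, 225], [423, 278], [306, 253]] 6770.5
[[0.455, -0.0342, 0.01], [0.362, 0.2584, 0.01], [0.4057, 0.291, 0.01], [0.6122, 0.3243, 0.01], [0.6679, 0.0037, 0.01]]
[124 130 133] [115 117 118]
((403.44122314453125, 220.76470947265625), (31.772165298461914, 22.313276290893555), 75.96376037597656) 283.0
[[ 0.5116 -0.2755  0.012 ]
 [ 0.5226 -0.344   0.012 ]
 [ 0.4262 -0.355   0.012 ]
 [ 0.4157 -0.2874  0.012 ]]
```

Run:
```python
from h import *
d=grab('wrist'); T=np.array(d['tool_from_camera']); print(T.round(3))
th=np.radians(9); t=np.array([.5456,.1555])
R=np.array([[np.cos(th),-np.sin(th)],[np.sin(th),np.cos(th)]])
d=grab('top'); im=d['pixels'].astype(int)
m=np.zeros((400,640),np.uint8); s=im[160:220,250:310]; m[160:220,250:310]=(s.min(2)>170)
cs,_=cv2.findContours(m,0,1); c=max(cs,key=cv2.contourArea); r_=cv2.minAreaRect(c); print(r_)
X=plane(d,cv2.boxPoints(r_),.032); print(X.round(4), X.mean(0)); print('nest in stand',(X.mean(0)[:2]-t)@R)
```

```text
[[ 1.     0.001 -0.     0.   ]
 [-0.001  0.96   0.278 -0.071]
 [ 0.    -0.278  0.96  -0.129]
 [ 0.     0.     0.     1.   ]]
((277.7059020996094, 189.82354736328125), (23.768489837646484, 38.32062911987305), 75.96376037597656)
[[ 0.6199  0.1204  0.032 ]
 [ 0.6393  0.0056  0.032 ]
 [ 0.566  -0.0063  0.032 ]
 [ 0.5471  0.1073  0.032 ]] [0.59308623 0.05673053 0.032     ]
nest in stand [ 0.03145064 -0.10498194]
```

>>> servo_tool:
  series:
    - [[4, -6, 0.5, -8], [8, -12, 0.5, -17], [12, -18, 0.5, -26], [16, -24, 0.5, -35], [20, -30, 0.5, -44], [24, -36, 0.5, -52], [28, -42, 0.5, -60], [32, -47, 0.5, -66]]
  grip: 1

```text
t: 1.5
position: [0.446, 0.2126, 0.2507]
ee_rot: [0.997, 0.079, 0.0, -0.0]
contact_force: [1.3, 1.2, 0.8]
opening: 0.0857
```

Run:
```python
from h import *
s=monitor.read_state();print(s['t'],s['position'],s['ee_rot'],s['joint_vel'])
d=grab('wrist','w1')
```

```text
1.5 [0.44603477 0.21264544 0.25067673] [ 9.96887895e-01  7.88305817e-02  3.63384088e-04 -3.63123364e-04] [ 0.85634662  0.12733078  0.2577931  -0.16359823 -0.18050656  0.08057913
  0.36333907]
```

View pics/w1.png

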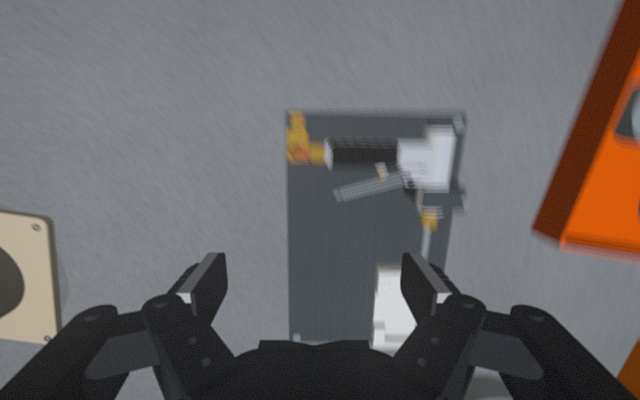

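This frame is blurred because the arm was still moving. It shows the whole stand, with the gun at (390,155) and part of the nest at (395,310). I'll take another now that it has settled.

Run:
```python
from h import *
for k in range(4): d=grab('wrist','w2'); print(d['s']['position'],np.abs(d['s']['joint_vel']).max())
im=d['pixels'][:,:,::-1]
cv2.imwrite('pics/w2c.png',cv2.resize(im[90:350,270:480],None,fx=3,fy=2.3,interpolation=2)) if 0 else cv2.imwrite('pics/w2c.png',cv2.resize(im[85:350,275:500],None,fx=2.2,fy=2.2,interpolation=2))
import pickle; pickle.dump(d,open('w2.pkl','wb'))
```

```text
[0.45180957 0.20357581 0.25138283] 0.06498906018023502
[0.44955439 0.20699536 0.25114779] 0.10467079496830453
[0.44723802 0.21064779 0.25071841] 0.07595320825305717
[0.44569898 0.2131564  0.25043819] 0.04607293363996074
```

View pics/w2c.png

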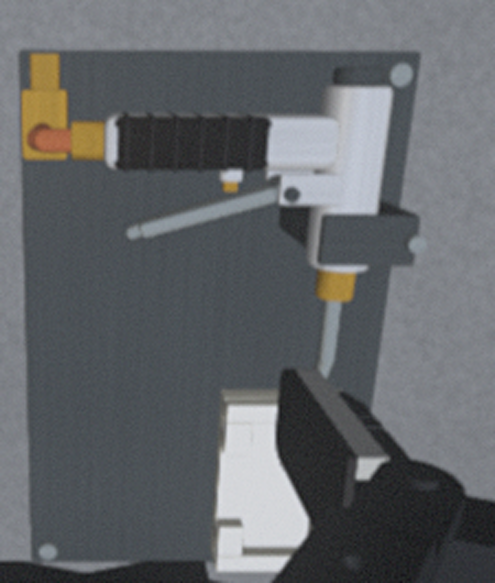

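The view is sharp now: plate corners at crop (22,50), (418,52) and (34,562), the pin at (292,194), and the grip edges at y = 115 and 168.

Run:
```python
from h import *
import pickle
d=pickle.load(open('w2.pkl','rb'))
f=lambda p:np.array(p,float)/2.2+[275,85]
mod=np.array([[-130,158],[90,158],[-130,-178]])/1000
X=plane(d,f([[21,50],[419,52],[34,562]]),.01)
th,t,res=fit2(mod,X);print(np.degrees(th),t,(res*1000).round(1).tolist())
R=np.array([[np.cos(th),-np.sin(th)],[np.sin(th),np.cos(th)]])
S=lambda P:((P[:,:2]-t)@R*1000).round(1).tolist()
for z in (.075,.09):
  print(z,'pin, gripback, gripfront, levertip, backL',S(plane(d,f([[292,194],[200,113],[200,170],[128,238],[112,115]]),z)))
print('nest', S(plane(d,f([[222,390],[215,568]]),.032)))
```

```text
9.179950415084846 [0.55068253 0.15504564] [[1.2, 0.2], [-1.8, -1.5], [0.6, 1.3]]
0.075 pin, gripback, gripfront, levertip, backL [[4.5, 90.3], [-41.1, 128.0], [-39.9, 101.8], [-73.2, 68.8], [-81.6, 127.2]]
0.09 pin, gripback, gripfront, levertip, backL [[-0.4, 93.0], [-43.8, 128.8], [-42.6, 103.9], [-74.3, 72.6], [-82.3, 128.0]]
nest [[-12.7, -34.9], [-9.8, -162.5]]
```

>>> servo_tool:
  series:
    - [[0, -6, 0, -10], [0, -12, 0, -20], [0, -18, 0, -31], [0, -24, 0, -42], [0, -30, 0, -53], [0, -36, -1, -64], [0, -42, -2, -74], [0, -48, -3, -84]]

```text
t: 2.75
position: [0.4462, -0.2647, 0.2197]
ee_rot: [0.794, -0.607, -0.0, -0.001]
contact_force: [1.3, 0.3, 0.4]
opening: 0.0854
```

>>> servo_tool:
  series:
    - [[0, -1.5, -1, -3], [0, -3, -2, -5], [0, -3, -2, -5], [0, -3, -2, -5], [0, -3, -2, -5], [0, -3, -2, -5], [0, -3, -2, -5], [0, -3, -2, -5]]

```text
t: 3.75
position: [0.4462, -0.2947, 0.1998]
ee_rot: [0.767, -0.641, 0.0, -0.001]
contact_force: [0.4, 0.0, -0.5]
opening: 0.0854
```

Run:
```python
from h import *
d=grab('wrist','w3'); d=grab('wrist','w3');s=d['s'];print(s['t'],s['position'],Ro.from_quat(s['ee_rot']).as_matrix()[:,0],np.abs(s['joint_vel']).max(),s['joint_positions'])
import pickle; pickle.dump(d,open('w3.pkl','wb'))
```

```text
3.8 [ 0.44619212 -0.29470014  0.19981292] [ 0.17705187 -0.98419991 -0.00177977] 0.0019956639616464573 [ 0.0585739   0.63410832  0.74605529  1.9023636  -0.5786736   0.83282171
 -0.28008783]
```

View pics/w3.png

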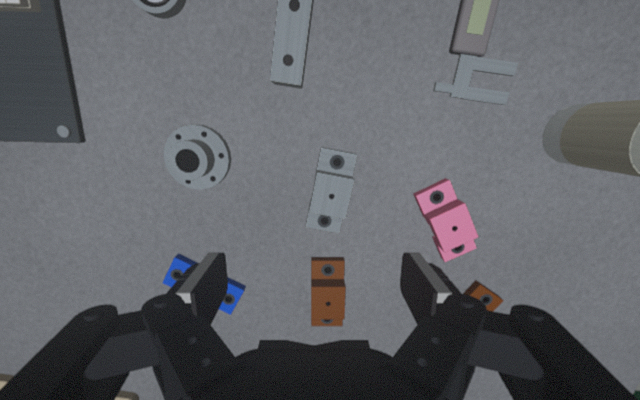

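The grey steel cap's middle hole is at (331,196) and its foot holes are at (337,162) and (324,221). A brown cap sits nearer the tool at (328,290) and must be avoided.

Run:
```python
from h import *
import pickle
d=pickle.load(open('w3.pkl','rb'))
im=d['pixels']; 
cv2.imwrite('pics/w3c.png',cv2.resize(im[130:340,250:410,::-1],None,fx=2.8,fy=2.8,interpolation=2))
H=plane(d,[[337,161.5],[324,221]],.012); C=plane(d,[[331.5,196.5]],.03)
v=H[0]-H[1];print(H,C,np.linalg.norm(v),np.degrees(np.arctan2(v[1],v[0])),H.mean(0))
B=plane(d,[[327.5,270],[328,322]],.012); print(B)
# corners of steel foot: 
for z,p in [(.012,[[321,148],[357,151],[307,226],[343,233]])]: print(plane(d,p,z).round(4))
```

```text
[[ 0.47749638 -0.31465229  0.012     ]
 [ 0.4083878  -0.31360653  0.012     ]] [[ 0.44259653 -0.31447524  0.03      ]] 0.06911649394794138 -0.8669390235354569 [ 0.44294209 -0.31412941  0.012     ]
[[ 0.34808693 -0.32941738  0.012     ]
 [ 0.27623177 -0.34405628  0.012     ]]
[[ 0.4885 -0.295   0.012 ]
 [ 0.4923 -0.3334  0.012 ]
 [ 0.3989 -0.2956  0.012 ]
 [ 0.3979 -0.338   0.012 ]]
```

View pics/w3c.png

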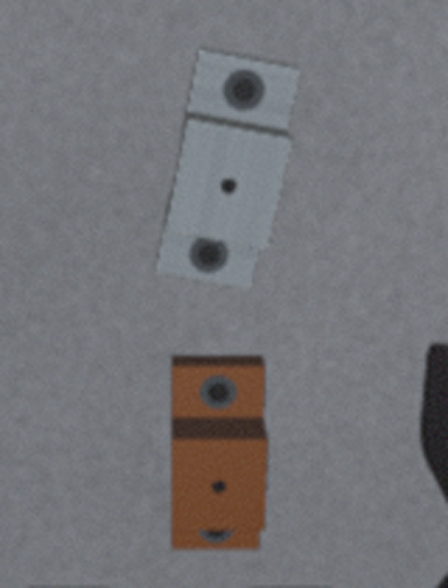

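Run:
```python
from h import *
import pickle
def ang(v): return np.degrees(np.arctan2(v[1],v[0]))
d=pickle.load(open('w3.pkl','rb'))
g=d['pixels'].astype(float).mean(2)
P=[]
for u,v in [(337,161),(324,221),(331.5,196.5)]:
    y0,x0=int(v)-6,int(u)-6; s=np.clip(95-g[y0:y0+13,x0:x0+13],0,None); yy,xx=np.mgrid[y0:y0+13,x0:x0+13]
    P.append([(s*xx).sum()/s.sum(),(s*yy).sum()/s.sum()])
print(P); H=plane(d,P[:2],.012);v=H[0]-H[1];print(H,ang(v),H.mean(0),plane(d,P[2:],.03))
f=lambda p:np.array(p,float)/2.8+[250,130]
for a,b,z in [((200,48),(299,70),.012),((189,119),(291,136),.03),((157,270),(252,288),.012)]:
    X=plane(d,f([a,b]),z); print(ang(X[1]-X[0])+90,np.linalg.norm(X[1]-X[0]))
t=grab('top');g=t['pixels'].astype(float).mean(2);P=[]
for u,v in [(403,218.6),(405.5,241)]:
    y0,x0=int(v)-4,int(u)-4; s=np.clip(95-g[y0:y0+9,x0:x0+9],0,None); yy,xx=np.mgrid[y0:y0+9,x0:x0+9]
    P.append([(s*xx).sum()/s.sum(),(s*yy).sum()/s.sum()])
H=plane(t,P,.012);print('top',P,H,ang(H[0]-H[1]),H.mean(0),t['Rm'].round(3))
```

```text
[[np.float64(336.6958959772451), np.float64(161.53368549370174)], [np.float64(323.95660657870286), np.float64(220.50083627578516)], [np.float64(331.11505617977537), np.float64(195.96404494382023)]]
[[ 0.47740238 -0.31433701  0.012     ]
 [ 0.40897038 -0.31344468  0.012     ]] -0.7470710728888009 [ 0.44318638 -0.31389084  0.012     ] [[ 0.44309454 -0.31396413  0.03      ]]
-2.0604064477850272 0.03883575354609228
0.736439256896503 0.038185659410237986
-1.117638328014138 0.039916025269998844
top [[np.float64(404.5683168316832), np.float64(217.58585572843)], [np.float64(405.50433356758026), np.float64(240.7980791754509)]] [[ 0.47812311 -0.32007102  0.012     ]
 [ 0.40756169 -0.31394258  0.012     ]] -4.963828948544209 [ 0.4428424 -0.3170068  0.012    ] [[-0.086 -0.996  0.001]
 [-0.973  0.084 -0.214]
 [ 0.213 -0.019 -0.977]]
```

>>> servo_tool:
  series:
    - [[-0.3, -1.9, -2, -6], [-0.3, -1.9, -6, -11], [-0.3, -1.9, -10, -11], [-0.3, -1.9, -13, -11], [-0.3, -1.9, -15, -11], [-0.3, -1.9, -15.5, -11], [-0.3, -1.9, -15.5, -11], [-0.3, -1.9, -15.5, -11]]
  grip: 0.5

```text
t: 4.9
position: [0.4436, -0.3142, 0.0457]
ee_rot: [-0.702, 0.712, -0.001, 0.001]
contact_force: [-0.2, -0.5, 0.3]
opening: 0.0644
```

Run:
```python
from h import *
d=grab('wrist','w4');s=d['s'];print(s['t'],s['position'],np.degrees(Ro.from_quat(s['ee_rot']).as_euler('xyz')),s['opening'],r.tip_extent,s['contact_force'])
```

```text
4.9 [ 0.44362342 -0.31424826  0.04566016] [-1.79815051e+02  4.45753704e-02 -9.08046194e+01] 0.06435831530870191 0.014 [-0.17748878 -0.54295888  0.32920743]
```

View pics/w4.png

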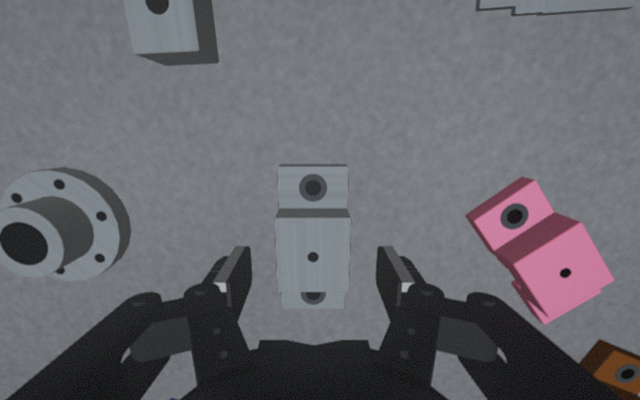

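Run:
```python
from h import *
d=grab('wrist'); print(plane(d,[[313,257]],.03),plane(d,[[313,187]],.012),d['s']['position'])
```

```text
[[ 0.44259113 -0.31393289  0.03      ]] [[ 0.47731432 -0.31435771  0.012     ]] [ 0.44371001 -0.31413378  0.04566426]
```

>>> servo_tool:
  series:
    - [[0, 0, -0.8, 0], [0, 0, -1.6, 0], [0, 0, -2.2, 0], [0, 0, -2.5, 0], [0, 0, -2.5, 0], [0, 0, -2.5, 0], [0, 0, -2.5, 0], [0, 0, -2.5, 0]]

```text
t: 6.0
position: [0.4437, -0.3141, 0.0207]
ee_rot: [-0.702, 0.712, -0.001, 0.002]
contact_force: [-0.5, 1.0, 0.0]
opening: 0.0641
```

>>> servo_tool:
  series:
    - [[0, 0, 0, 0], [0, 0, 0, 0], [0, 0, 0, 0], [0, 0, 0, 0], [0, 0, 0, 0], [0, 0, 0, 0], [0, 0, 0, 0], [0, 0, 0, 0]]
  grip: -1
  squeeze: 70

```text
t: 7.0
position: [0.4439, -0.314, 0.0211]
ee_rot: [-0.702, 0.712, -0.001, 0.002]
contact_force: [-0.4, 1.4, 6.3]
opening: 0.0387
```

>>> servo_tool:
  series:
    - [[0, 0, 1, 0], [0, 0, 4, 0], [1, 2, 9, 8], [3, 6, 13, 18], [6, 11, 15, 28], [9, 16, 15, 38], [12, 21, 15, 48], [14, 25, 15, 58]]

```text
t: 8.0
position: [0.5845, -0.0609, 0.171]
ee_rot: [0.96, -0.278, -0.0, -0.002]
contact_force: [1.1, -0.5, -4.6]
opening: 0.0387
```

>>> servo_tool:
  series:
    - [[0, 0, 0, 10], [0, 1, 0, 20], [0, 2, 0, 30], [0, 2, 0, 40], [0, 2, 0, 42], [0, 2, 0, 42], [0, 2, 0, 42], [0, 2, 0, 42]]

```text
t: 9.0
position: [0.5844, -0.041, 0.1709]
ee_rot: [0.996, 0.084, -0.001, -0.002]
contact_force: [1.2, -0.1, -3.9]
opening: 0.0387
```

Run:
```python
from h import *
import pickle
d=grab('wrist','w5');s=d['s'];print(s['t'],s['position'],np.degrees(Ro.from_quat(s['ee_rot']).as_euler('xyz')),s['opening'],s['joint_positions'],s['contact_force'],np.abs(s['joint_vel']).max())
pickle.dump(d,open('w5.pkl','wb'))
```

```text
9.0 [ 0.58444038 -0.0409864   0.17090264] [-1.79778805e+02  1.13794226e-01  9.60864961e+00] 0.0386807558494981 [-0.17276397  0.64865551  0.31243118  1.77931026 -0.27780706  0.75976678
  0.45130149] [ 1.23694333 -0.14125397 -3.89756767] 0.003066230081244789
```

View pics/w5.png

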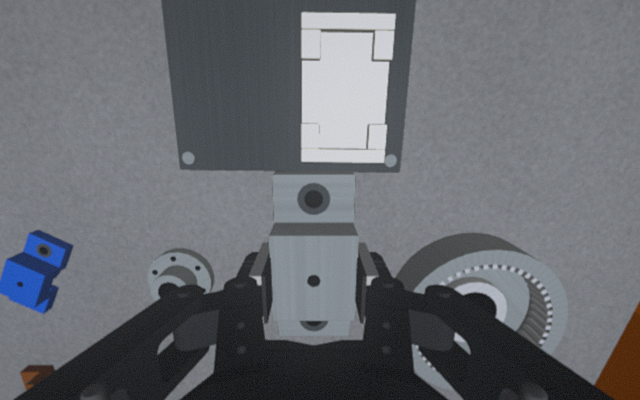

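The cap is held straight, with holes at (313,198) and (313,280). The nest spans (301,12) to (396,163), with the plate's -y corners and screws at (188,158) and (391,160). I'll enlarge the nest.

Run:
```python
from h import *
import pickle
d=pickle.load(open('w5.pkl','rb'))
im=d['pixels'][:180,285:410,::-1]; im=np.clip((im.astype(float)-120)*1.9,0,255).astype(np.uint8)
cv2.imwrite('pics/w5c.png',cv2.resize(im,None,fx=3.3,fy=3.3,interpolation=2))
```

```text
(no output)
```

View pics/w5c.png

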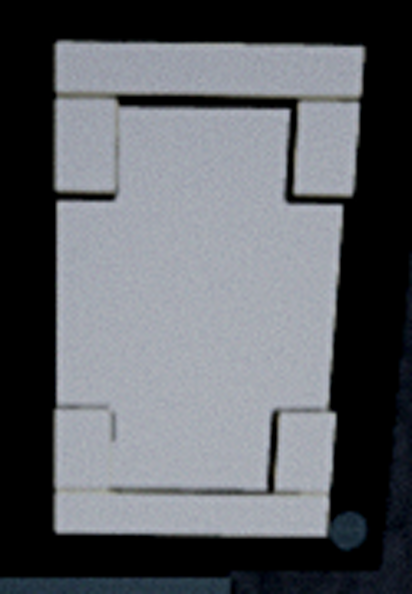

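Run:
```python
from h import *
import pickle
d=pickle.load(open('w5.pkl','rb'))
f=lambda p:np.array(p,float)/3.3-[.35,.35]+[285,0]
pts=[[117,95],[298,99],[110,490],[273,491],[117,191],[293,195],[112,407],[277,410]]
mod=np.array([[-22,48],[22,48],[-22,-48],[22,-48],[-22,26],[22,26],[-22,-26],[22,-26]])/1000
X=plane(d,f(pts),.032)
th,t,res=fit2(mod,X);print(np.degrees(th),t,(res*1000).round(1).tolist())
O=plane(d,f([[55,41],[365,46],[330,536],[54,534]]),.032);print(O.mean(0),[np.linalg.norm(O[i]-O[(i+1)%4]) for i in range(4)])
v=O[0]-O[3];w=O[1]-O[2];print(np.degrees(np.arctan2(v[1],v[0]))-90,np.degrees(np.arctan2(w[1],w[0]))-90)
# cap pose in the hand: top hole at z
s=d['s'];zb=s['position'][2]-.0211
C=plane(d,[[313.7,280.7]],zb+.03);H=plane(d,[[313.7,198.5],[313.5,324]],zb+.012);print('cap',C,H,s['position'])
e=plane(d,[[273,176],[355,176]],zb+.012);v=e[1]-e[0];print('edge',np.degrees(np.arctan2(v[1],v[0])),np.linalg.norm(v),e.mean(0))
```

```text
8.756806815738537 [0.5951271  0.05592948] [[-0.4, -0.2], [0.2, -0.3], [-0.2, -0.0], [0.2, 0.5], [-0.0, 0.3], [0.4, 0.2], [-0.1, -0.2], [-0.0, -0.2]]
[0.59546835 0.05568055 0.032     ] [np.float64(0.07530437775391352), np.float64(0.11893211972358814), np.float64(0.07630235661475002), np.float64(0.11948915894553319)]
8.8946493060334 9.374644007610655
cap [[ 0.58465909 -0.04188826  0.17980264]] [[ 0.57885764 -0.00796294  0.16180264]
 [ 0.59087014 -0.07899027  0.16180264]] [ 0.58444038 -0.0409864   0.17090264]
edge 9.688701993561162 0.03913219193679941 [0.57712649 0.00300652 0.16180264]
```

>>> servo_tool:
  series:
    - [[0.5, 4.5, -1, -0.7], [1.05, 9, -3, -0.7], [1.05, 9.8, -6, -0.7], [1.05, 9.8, -8.5, -0.7], [1.05, 9.8, -10, -0.7], [1.05, 9.8, -10.8, -0.7], [1.05, 9.8, -10.8, -0.7], [1.05, 9.8, -10.8, -0.7]]

```text
t: 10.05
position: [0.5957, 0.0568, 0.0638]
ee_rot: [0.997, 0.078, -0.0, -0.002]
contact_force: [0.1, -0.0, -3.8]
opening: 0.0382
```

Run:
```python
from h import *
import pickle
d=grab('wrist','w6');s=d['s'];print(s['t'],s['position'],np.degrees(Ro.from_quat(s['ee_rot']).as_euler('xyz')),s['opening'],s['contact_force'],np.abs(s['joint_vel']).max())
pickle.dump(d,open('w6.pkl','wb'))
im=grab('scene')['pixels'][190:290,290:440,::-1];cv2.imwrite('pics/s6.png',cv2.resize(im,None,fx=5,fy=5,interpolation=2))
```

```text
10.05 [0.59573398 0.05684462 0.06379943] [-1.79782770e+02  1.13199781e-02  8.89822286e+00] 0.03823201516892094 [ 0.11240945 -0.01926306 -3.8215537 ] 0.0018547226758061281
```

View pics/w6.png

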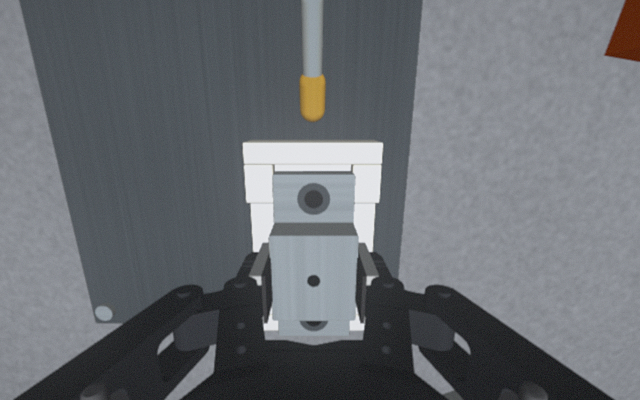

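View pics/s6.png

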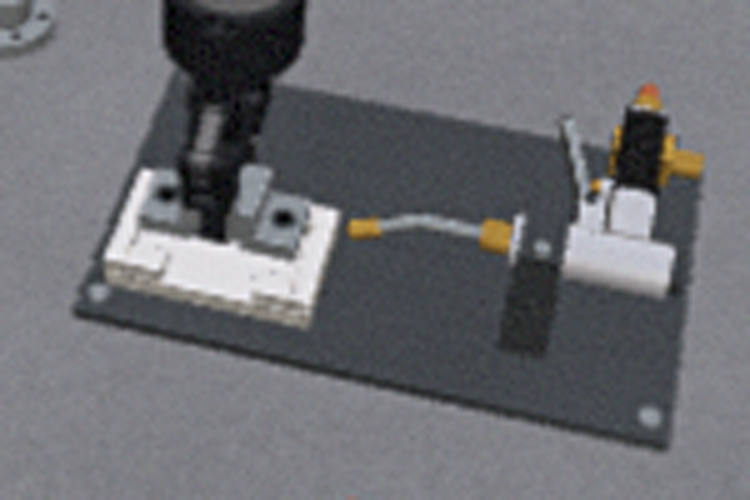

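The nest's far edge is at row 142 (columns 243–383), and its inner wall edges are about (273,165) and (353,165). The cap's foot front is at row 175, columns 272–354. I'll compare the two centres.

Run:
```python
from h import *
import pickle
d=pickle.load(open('w6.pkl','rb'))
cv2.imwrite('pics/w6c.png',cv2.resize(d['pixels'][130:260,235:390,::-1],None,fx=4.5,fy=4.5,interpolation=2))
```

```text
(no output)
```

View pics/w6c.png

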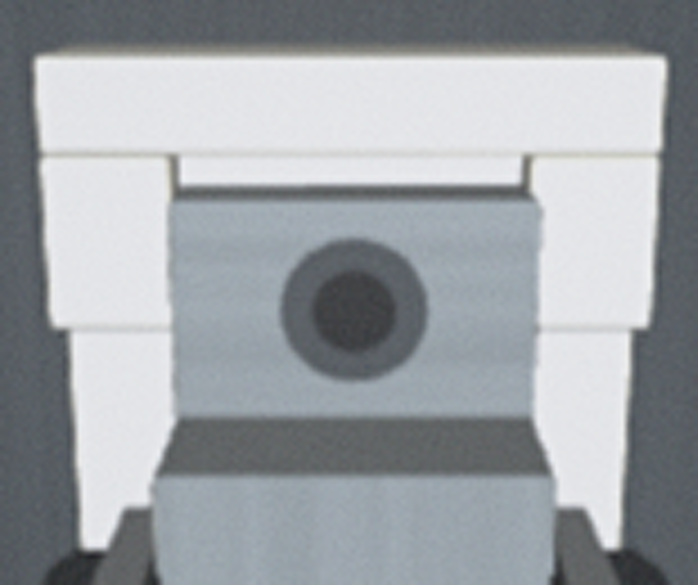

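Run:
```python
from h import *
import pickle
d=pickle.load(open('w6.pkl','rb'));s=d['s']
f=lambda p:np.array(p,float)/4.5-[.4,.4]+[235,130]
X=plane(d,f([[35,57],[667,57],[169,156],[531,156],[50,327],[650,327]]),.032)
mod=np.array([[-38,60],[38,60],[-22,48],[22,48],[-38,26],[38,26]])/1000
th,t,res=fit2(mod,X);print(np.degrees(th),t,(res*1000).round(1).tolist())
zb=s['position'][2]-.0211
c=plane(d,f([[171,202],[541,202]]),zb+.012);v=c[1]-c[0]
a=np.degrees(np.arctan2(v[1],v[0]));cc=c.mean(0)[:2]-.046*np.array([-np.sin(np.radians(a)),np.cos(np.radians(a))])
h=plane(d,f([[354,311]]),zb+.012);print('cap',a,cc,np.linalg.norm(v),h, plane(d,[[313.5,280.7]],zb+.03))
```

```text
8.925289079434316 [0.59526842 0.05575964] [[0.3, -0.2], [-0.1, -0.2], [-0.1, -0.1], [0.1, -0.0], [-0.1, 0.2], [-0.1, 0.3]]
cap 8.95949705756883 [0.59590162 0.05618652] 0.03918154288983021 [[0.59038565 0.08979798 0.05469943]] [[0.59583509 0.05592266 0.07269943]]
```

>>> servo_tool:
  series:
    - [[-0.06, 0, -0.4, 0], [-0.06, 0, -0.8, 0], [-0.06, 0, -1.2, 0], [-0.06, 0, -1.5, 0], [-0.06, 0, -1.75, 0], [-0.06, 0, -1.9, 0], [-0.06, 0, -2.0, 0], [-0.06, 0, -2.0, 0]]

```text
t: 11.15
position: [0.595, 0.057, 0.0438]
ee_rot: [0.997, 0.078, -0.0, -0.002]
contact_force: [0.5, 0.2, -4.1]
opening: 0.0388
```

>>> servo_tool:
  series:
    - [[0, 0, -0.03, 0], [0, 0, -0.06, 0], [0, 0, -0.08, 0], [0, 0, -0.1, 0], [0, 0, -0.12, 0], [0, 0, -0.13, 0], [0, 0, -0.13, 0], [0, 0, -0.13, 0]]

```text
t: 12.15
position: [0.5951, 0.0571, 0.0432]
ee_rot: [0.997, 0.078, -0.0, -0.002]
contact_force: [-2.3, -0.4, 6.1]
opening: 0.0386
```

>>> servo_tool:
  series:
    - [[0, 0, 0, 0], [0, 0, 0, 0], [0, 0, 0, 0], [0, 0, 0, 0], [0, 0, 0, 0], [0, 0, 1, 0], [0, 0, 3, 0], [0, 0, 6, 0]]
  grip: 0.5

```text
t: 13.15
position: [0.5949, 0.057, 0.1045]
ee_rot: [0.997, 0.078, -0.0, -0.002]
contact_force: [-0.5, 0.1, 0.1]
opening: 0.064
```

Run:
```python
from h import *
import pickle
grab('wrist');d=grab('wrist','w7');s=d['s'];print(s['t'],s['position'],np.degrees(Ro.from_quat(s['ee_rot']).as_euler('xyz')),s['opening'],s['contact_force'])
pickle.dump(d,open('w7.pkl','wb'))
im=grab('scene')['pixels'][190:290,290:440,::-1];cv2.imwrite('pics/s7.png',cv2.resize(im,None,fx=5,fy=5,interpolation=2))
```

```text
13.2 [0.59764369 0.05696605 0.10882752] [-179.78274202   -0.38443546    8.89491562] 0.0640827070346486 [0.37992498 0.52834429 1.4481285 ]
```

View pics/w7.png

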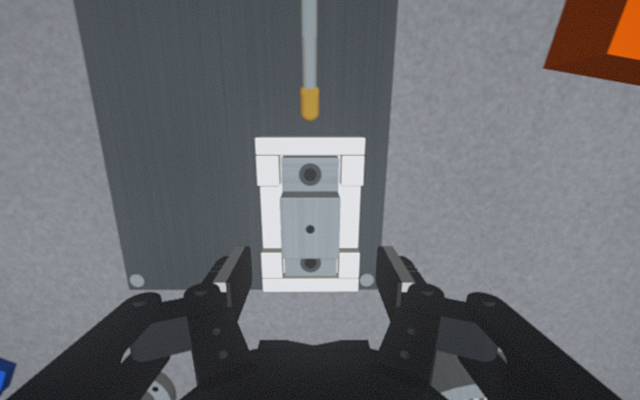

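View pics/s7.png

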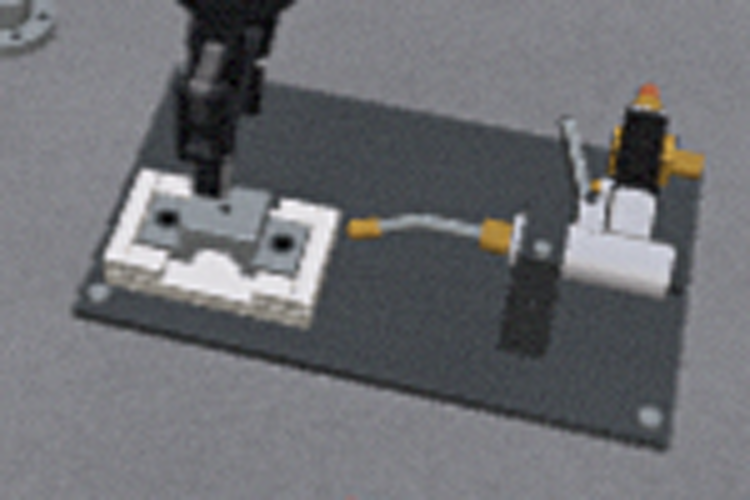

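The cap is seated: square, with even clearance all round, and clear in the scene view too. Next I'll take a still view of the gun.

>>> servo_tool:
  series:
    - [[0, 0, 4, 0], [-1, 1, 7, 0], [-4, 4, 7, 0], [-8, 7, 7, 0], [-9, 8, 7, 0], [-9, 8, 7, 0], [-9, 8, 7, 0], [-9, 8, 7, 0]]
  grip: 1

```text
t: 14.3
position: [0.508, 0.1358, 0.1761]
ee_rot: [0.997, 0.077, 0.003, -0.002]
contact_force: [0.0, 0.3, 0.6]
opening: 0.0854
```

Run:
```python
from h import *
import pickle
d=grab('wrist','w8');s=d['s'];print(s['t'],s['position'],np.degrees(Ro.from_quat(s['ee_rot']).as_euler('xyz')),s['opening'],np.abs(s['joint_vel']).max())
pickle.dump(d,open('w8.pkl','wb'))
cv2.imwrite('pics/w8c.png',cv2.resize(d['pixels'][:250,170:470,::-1],None,fx=2.4,fy=2.4,interpolation=2))
```

```text
14.3 [0.50799254 0.13583029 0.17607812] [-179.82391159   -0.34073721    8.79150285] 0.08543863435567566 0.005644984978597043
```

View pics/w8c.png

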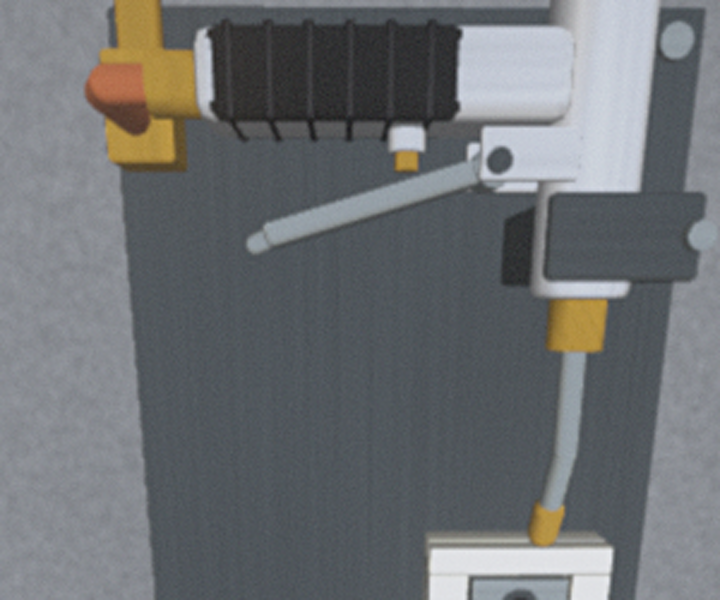

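Run:
```python
from h import *
import pickle
d=pickle.load(open('w8.pkl','rb'))
th=np.radians(8.95);R=np.array([[np.cos(th),-np.sin(th)],[np.sin(th),np.cos(th)]]);n=np.array([.5953,.0558])
f=lambda p:np.array(p,float)/2.4-[.3,.3]+[170,0]
names=['pin','leverTipEnd','leverFrontTip','leverFrontMid','gripBackL','gripBackR','gripFrontL','gripFrontR']
P=f([[497,159],[247,244],[268,249],[380,208],[225,24],[440,24],[225,120],[440,120]])
for z in(.075,.083,.09):
    X=plane(d,P,z); print(z); [print(' ',k,((x[:2]-n)@R*1000).round(1)) for k,x in zip(names,X)]
X=plane(d,f([[545,540]]),.058);print('nozzle',(X[0,:2]-n)@R)
```

```text
0.075
  pin [-27.4 200.3]
  leverTipEnd [-103.3  176.3]
  leverFrontTip [-96.9 174.8]
  leverFrontMid [-62.4 186.6]
  gripBackL [-107.2  235.7]
  gripBackR [-45.8 235.8]
  gripFrontL [-108.4  210.9]
  gripFrontR [-44.9 210.9]
0.083
  pin [-29. 199.]
  leverTipEnd [-102.3  175.8]
  leverFrontTip [-96.1 174.4]
  leverFrontMid [-62.8 185.8]
  gripBackL [-106.1  233.2]
  gripBackR [-46.8 233.2]
  gripFrontL [-107.3  209.3]
  gripFrontR [-45.9 209.3]
0.09
  pin [-30.5 197.9]
  leverTipEnd [-101.4  175.4]
  leverFrontTip [-95.4 174. ]
  leverFrontMid [-63.2 185.1]
  gripBackL [-105.1  231. ]
  gripBackR [-47.6 231. ]
  gripFrontL [-106.2  207.8]
  gripFrontR [-46.8 207.8]
nozzle [0.00155144 0.07269843]
```

>>> servo_tool:
  series:
    - [[0, 1, 0, 10], [0, 3, 0, 20], [-1, 5, 0, 30], [-1, 8, 0, 40], [-1.5, 10, 0, 50], [-1.9, 12, 0, 60], [-1.9, 12, 0, 70], [-1.9, 12, 0, 80]]
  grip: 1

```text
t: 15.35
position: [0.4893, 0.2557, 0.1758]
ee_rot: [0.713, 0.702, 0.001, -0.003]
contact_force: [-0.0, -0.4, -0.2]
opening: 0.0854
```

>>> servo_tool:
  series:
    - [[0, 0, -1, 10], [0, 0, -2, 11], [0, 0, -3, 11], [0, 0, -3.5, 11], [0, 0, -3.5, 11], [0, 0, -3.5, 11], [0, 0, -3.5, 11], [0, 0, -3.5, 11]]

```text
t: 16.35
position: [0.4894, 0.2557, 0.1411]
ee_rot: [0.642, 0.767, 0.001, -0.003]
contact_force: [-0.1, 1.4, -0.2]
opening: 0.0855
```

Run:
```python
from h import *
import pickle
d=grab('wrist','w9');s=d['s'];print(s['t'],s['position'],np.degrees(Ro.from_quat(s['ee_rot']).as_euler('xyz')),s['opening'],np.abs(s['joint_vel']).max(),s['joint_positions'])
pickle.dump(d,open('w9.pkl','wb'))
```

```text
16.35 [0.48937182 0.25574221 0.14107771] [-179.84772676   -0.3106544   100.09205647] 0.0854777212062248 0.001943779995130061 [-0.46346451  0.63133163 -0.0992205   1.88870888  0.08961466  0.62634069
  1.13059191]
```

View pics/w9.png

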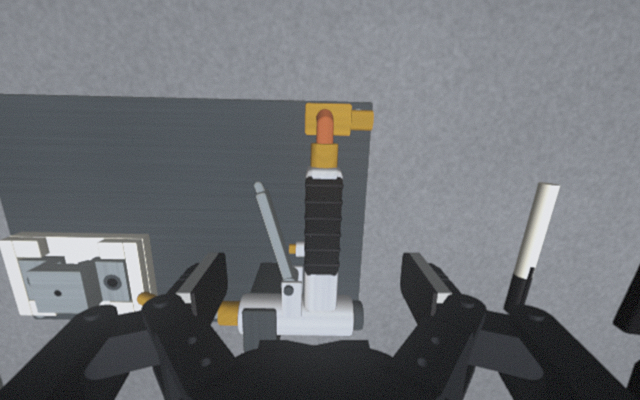

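The lever tip is at (258,186), the pin at (289,290), and the grip at columns 305–342. Both fingers stand clear on either side of it, at about columns 225 and 403.

Run:
```python
from h import *
import pickle
d=pickle.load(open('w9.pkl','rb'))
cv2.imwrite('pics/w9c.png',cv2.resize(d['pixels'][160:340,210:410,::-1],None,fx=3.3,fy=3.3,interpolation=2))
```

```text
(no output)
```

View pics/w9c.png

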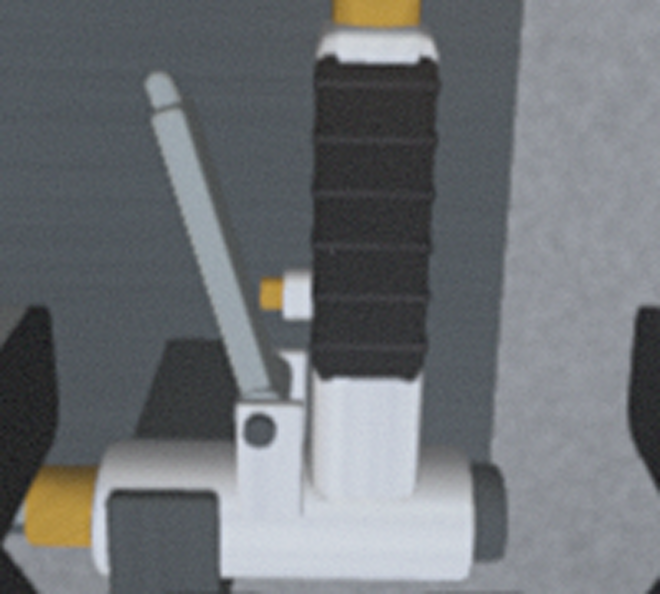

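Run:
```python
from h import *
import pickle
d=pickle.load(open('w9.pkl','rb'))
th=np.radians(8.95);R=np.array([[np.cos(th),-np.sin(th)],[np.sin(th),np.cos(th)]]);n=np.array([.5953,.0558])
f=lambda p:np.array(p,float)/3.3-[.35,.35]+[210,160]
names=['pin','tipEnd','FrontTip','FrontMid','gripBack','gripBack2','gripFront']
P=f([[259,430],[153,72],[146,85],[195,253],[438,90],[432,250],[313,200]])
print('tcp rel nest',(d['s']['position'][:2]-n)@R*1000)
for z in(.075,.083,.09):
    X=plane(d,P,z); print(z); [print(' ',k,((x[:2]-n)@R*1000).round(1)) for k,x in zip(names,X)]
```

```text
tcp rel nest [-73.53294206 213.98732251]
0.075
  pin [-20.2 196.4]
  tipEnd [-103.1  174.9]
  FrontTip [-100.4  173.4]
  FrontMid [-63.4 182.7]
  gripBack [-100.5  233.6]
  gripBack2 [-65.1 234. ]
  gripFront [-76.1 208.1]
0.083
  pin [-25.3 197.1]
  tipEnd [-104.8  176.5]
  FrontTip [-102.2  175. ]
  FrontMid [-66.7 183.9]
  gripBack [-102.3  232.7]
  gripBack2 [-68.3 233.1]
  gripFront [-78.8 208.2]
0.09
  pin [-29.7 197.6]
  tipEnd [-106.3  177.8]
  FrontTip [-103.7  176.4]
  FrontMid [-69.6 185. ]
  gripBack [-103.9  231.9]
  gripBack2 [-71.2 232.3]
  gripFront [-81.3 208.4]
```

>>> servo_tool:
  series:
    - [[0, 0, -1.5, -1.1], [0, 0, -3, -1.1], [0, 0, -4.5, -1.1], [0, 0, -6, -1.1], [0, 0, -7, -1.1], [0, 0, -7.3, -1.1], [0, 0, -7.3, -1.1], [0, 0, -7.3, -1.1]]

```text
t: 17.4
position: [0.4897, 0.2559, 0.0685]
ee_rot: [0.65, 0.76, 0.001, -0.003]
contact_force: [-0.2, 0.2, -0.1]
opening: 0.0854
```

Run:
```python
from h import *
import pickle
d=grab('wrist','w10');s=d['s'];print(s['t'],s['position'],np.degrees(Ro.from_quat(s['ee_rot']).as_euler('xyz')),s['opening'],s['contact_force'],s['wrist_torque'])
th=np.radians(8.95);R=np.array([[np.cos(th),-np.sin(th)],[np.sin(th),np.cos(th)]]);n=np.array([.5953,.0558])
print((s['position'][:2]-n)@R*1000)
im=grab('scene')['pixels'][150:290,320:480,::-1];cv2.imwrite('pics/s10.png',cv2.resize(im,None,fx=4,fy=4,interpolation=2))
```

```text
17.4 [0.48969698 0.25588954 0.06849333] [-179.89526242   -0.32814309   98.990556  ] 0.08539158749838306 [-0.21040819  0.2321094  -0.07561524] [-0.01641222 -0.04366653 -0.04199156]
[-73.18882046 214.08226648]
```

View pics/w10.png

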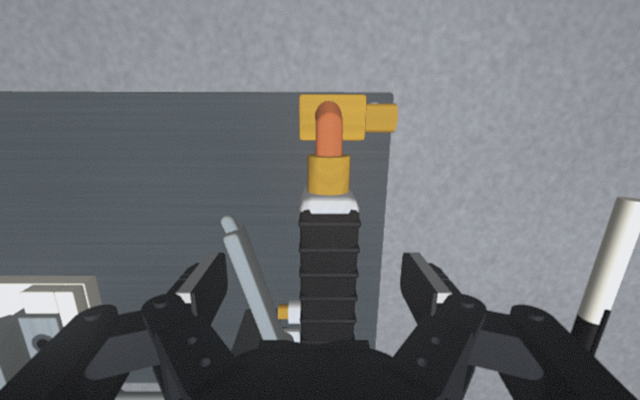

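View pics/s10.png

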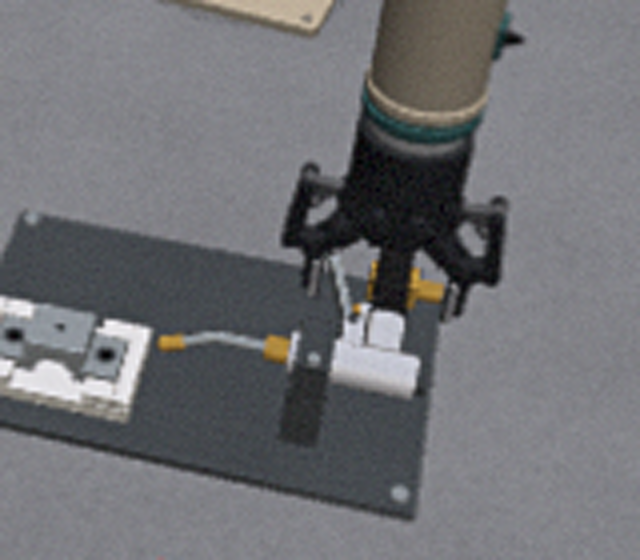

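The fingers straddle the grip and lever without contact. I'll nudge the tool 1.5 mm to +y and close.

>>> servo_tool:
  series:
    - [[-0.05, 0.15, 0, 0], [-0.05, 0.15, 0, 0], [-0.05, 0.15, 0, 0], [-0.05, 0.15, 0, 0], [-0.05, 0.15, 0, 0], [-0.05, 0.15, 0, 0], [-0.05, 0.15, 0, 0], [-0.05, 0.15, 0, 0]]
  grip: -1
  squeeze: 50

```text
t: 18.5
position: [0.4894, 0.2551, 0.0694]
ee_rot: [0.65, 0.76, 0.0, -0.002]
contact_force: [-1.0, -4.8, 9.9]
opening: 0.0376
```

Run:
```python
from h import *
d=grab('wrist','w11');s=d['s'];print(s['t'],s['position'],np.degrees(Ro.from_quat(s['ee_rot']).as_euler('xyz')),s['opening'],s['contact_force'],s['wrist_torque'])
th=np.radians(8.95);R=np.array([[np.cos(th),-np.sin(th)],[np.sin(th),np.cos(th)]]);n=np.array([.5953,.0558])
print((s['position'][:2]-n)@R*1000, s['contact_force'][:2]@R)
```

```text
18.5 [0.48938692 0.25510331 0.06941509] [-1.79859066e+02 -1.65679497e-01  9.88901089e+01] 0.037640815074787 [-0.96112499 -4.78835125  9.85451333] [-1.43948294  0.13629994 -0.03914904]
[-73.61742307 213.35385385] [-1.69435849 -4.58052598]
```

View pics/w11.png

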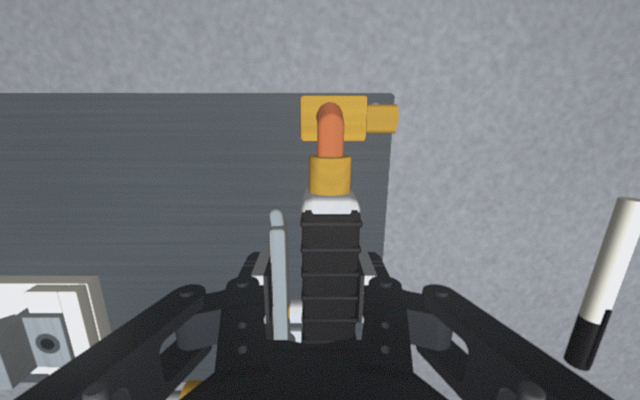

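Run:
```python
from h import *
import pickle
d=grab('wrist');pickle.dump(d,open('w11.pkl','wb'));print(d['s']['t'],d['s']['opening'],d['s']['position'])
cv2.imwrite('pics/w11c.png',cv2.resize(d['pixels'][190:350,240:390,::-1],None,fx=3.7,fy=3.7,interpolation=2))
```

```text
18.55 0.03703795410019181 [0.48941229 0.25511869 0.06944026]
```

View pics/w11c.png

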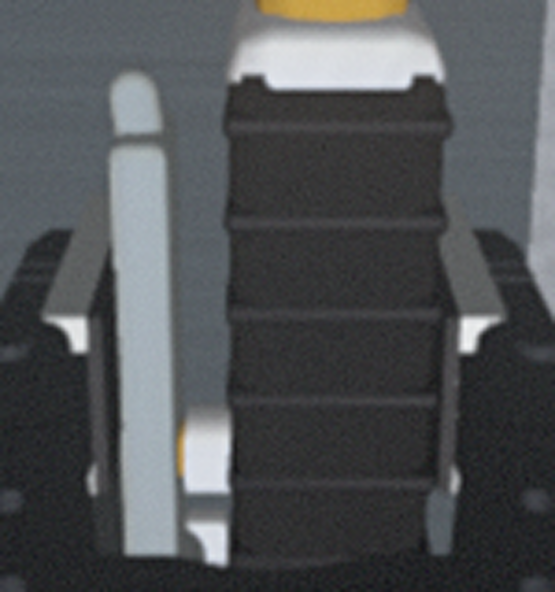

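Run:
```python
from h import *
import pickle
d=pickle.load(open('w11.pkl','rb'))
th=np.radians(8.95);R=np.array([[np.cos(th),-np.sin(th)],[np.sin(th),np.cos(th)]]);n=np.array([.5953,.0558])
f=lambda p:np.array(p,float)/3.7-[.35,.35]+[240,190]
X=plane(d,f([[110,160],[124,550],[168,160],[178,550]]),.083)
G=plane(d,f([[229,125],[231,485],[449,125],[438,485]]),.09)
for Y in (X,G):
  Y=(Y[:,:2]-n)@R*1000; print(Y.round(1)); 
  for a in(0,2): v=Y[a]-Y[a+1]; print(np.degrees(np.arctan2(v[1],-v[0])))
```

```text
[[-98.2 194.9]
 [-45.  194.5]
 [-98.2 201.5]
 [-45.  201.3]]
0.4504984863756194
0.1536779178513462
[[-104.9  208.8]
 [ -60.1  208.5]
 [-104.9  232.1]
 [ -60.1  232.8]]
0.3359569223566716
-0.9203584290989093
```

The lever is parallel to the grip within 0.3°, and its front is 19 mm from the squeeze point, so it is fully home. I'll hold it there.

>>> servo_tool:
  series:
    - [[0, 0, 0, 0], [0, 0, 0, 0], [0, 0, 0, 0], [0, 0, 0, 0], [0, 0, 0, 0], [0, 0, 0, 0], [0, 0, 0, 0], [0, 0, 0, 0]]

```text
t: 19.6
position: [0.4894, 0.2551, 0.0695]
ee_rot: [0.65, 0.76, -0.0, -0.002]
contact_force: [0.3, -1.9, 3.1]
opening: 0.0372
```

>>> servo_tool:
  series:
    - [[0, 0, 0, 0], [0, 0, 0, 0], [0, 0, 0, 0], [0, 0, 0, 0], [0, 0, 0, 0], [0, 0, 0, 0], [0, 0, 0, 0], [0, 0, 0, 0]]

```text
t: 20.6
position: [0.4894, 0.2551, 0.0695]
ee_rot: [0.65, 0.76, 0.0, -0.002]
contact_force: [-0.3, -1.1, 2.6]
opening: 0.0369
```

Run:
```python
from h import *
import pickle
d=grab('wrist','w12');print(d['s']['t'],d['s']['opening'],d['s']['position'],d['s']['contact_force'])
e=pickle.load(open('w11.pkl','rb'));print(np.abs(d['pixels'][200:340,260:320].astype(int)-e['pixels'][200:340,260:320]).mean())
```

```text
20.6 0.03687126167449423 [0.4894049  0.25508837 0.06946341] [-0.32694215 -1.11114242  2.60383986]
2.8088888888888888
```

>>> servo_tool:
  series:
    - [[0, 0, 0, 0], [0, 0, 0, 0], [0, 0, 0, 0], [0, 0, 0, 0], [0, 0, 0, 0], [0, 0, 0, 0], [0, 0, 0, 0], [0, 0, 0, 0]]
  grip: 1

```text
t: 21.65
position: [0.4894, 0.2551, 0.0695]
ee_rot: [0.65, 0.76, 0.0, -0.002]
contact_force: [-0.6, 0.3, -0.3]
opening: 0.0858
```

>>> servo_tool:
  series:
    - [[0, 0, 1, 0], [0, 0, 3, 0], [0, 0, 5, 0], [0, 0, 8, 0], [0, 0, 11, 0], [0, 0, 13, 0], [0, 0, 13, 0], [0, 0, 13, 0]]

```text
t: 22.65
position: [0.4889, 0.2548, 0.1991]
ee_rot: [0.65, 0.76, -0.0, -0.002]
contact_force: [-0.7, 0.2, -0.8]
opening: 0.0852
```

Run:
```python
from h import *
d=grab('wrist','w13');print(d['s']['t'],d['s']['opening'],d['s']['position'],d['s']['contact_force'])
s=grab('scene')['pixels'][190:290,295:440,::-1];t=grab('top','top13')['pixels'][160:270,185:320,::-1]
a=cv2.resize(s,(580,400),interpolation=2);cv2.imwrite('pics/s13.png',a)
```

```text
22.65 0.08523158187806762 [0.48893153 0.25480724 0.19905112] [-0.67944729  0.15648319 -0.82488632]
```

View pics/w13.png

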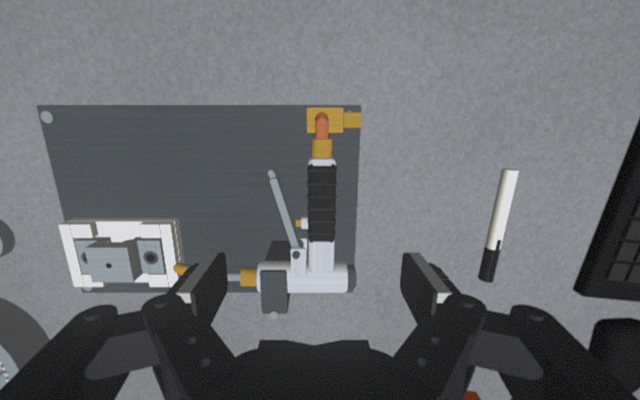

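View pics/s13.png

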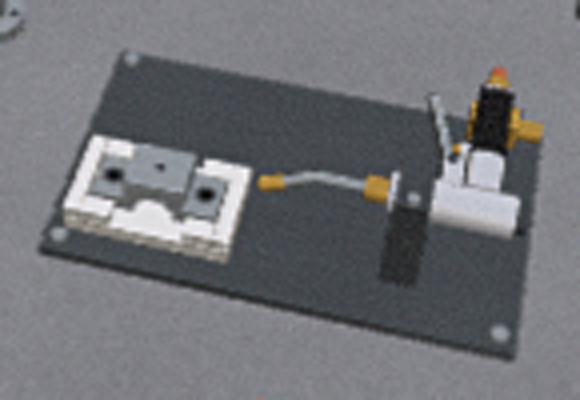

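View pics/top13.png

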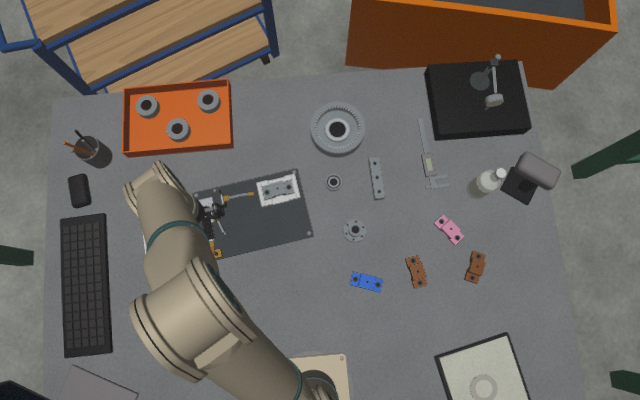

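The trigger has sprung back, with its tip at (271,173) in the wrist view. The cap is seated in the nest, the bystanders are unmoved, and the robot is clear, so I'm handing in.

```bash
python3 -c "
from h import *
print(ticket.hand_in())"
```

```text
the job is handed in; nothing more can be done
None
```

The steel cap is in the white nest, feet down. After that I squeezed the trigger fully home, held it about 2 s and let it spring back. I handed the job in at about 22.7 s, with the gripper open and clear of everything.

- **Cap:** I picked the grey steel cap, not the pink, blue or brown ones. I lowered it until it touched at about 22 mm, which matches the pocket floor. Just before the final lowering it was centred in the pocket to within 1 mm. After release the views show it square, with even clearance all round.
- **Trigger:** while squeezed, the lever was parallel to the grip within about 0.3° and its front was 19 mm from the squeeze point, so it was home. After opening, it stood released again.
- **Other objects:** the last pictures show all other objects unmoved. Contact forces stayed around 10 N at the readings I took.
- **Disagreements:** the finger opening read 1–1.5 mm below the true size both times, on the cap and on the trigger, so I judged the trigger position from the pictures. The nozzle tip came out about 4 mm nearer the nest than stated, and I didn't use that point for any move.

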